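Point out two unsoldered parts to the bench camera

ROBOT

A 6-joint arm with a two-finger parallel gripper is mounted at the origin on the work surface. World frame = base frame: x ahead of the robot, y to its left, z up, the work surface at z = 0. Lengths are in m, angles in rad, forces in N, time in s.
With the tool pointing down it reaches from about 0.25 to 0.725 m from the base axis. Payload 4 kg.
Tool frame: the origin (TCP) lies between the finger pads; the fingertips stand 25 mm ahead of it and the grasp point (between the pads) lies 6 mm ahead of it; z points along the fingers, y is the line along which they close (so a half turn about z gives the same grasp; the last joint's range is limited). The gripper opens to 85 mm and grips with 20 to 120 N. Pads are 22 mm wide; open, the fingers measure 114 mm over their backs; the gripper's body (76 mm by 85 mm) begins 54 mm behind the grasp point. The pads swing forward as they close: fully open they stand 13 mm farther back than shut.
Start: joints at [-1.255, 0.241, 0.005, 1.335, 0, 1.571], TCP at [0.155, -0.475, 0.256] pointing down, gripper open.
Joint ranges: [-2.72, 2.72], [-1.05, 1.87], [-1.09, 1.28], [-1.99, 2.15], [-1.42, 1.44], [-3.14, 3.14]. Speed limits (rad/s): [2.79, 2.79, 3.14, 3.14, 3.14, 3.14].

INTERFACE

Orientations are given as a unit quaternion [x, y, z, w].
In Python, from workcell import bot gives the robot as it stands. The module is installed in compiled form; this text tells all that it offers.
- The arm moves only by the shell command python3 -m pendant 'ROWS'. ROWS is JSON, one flat list of numbers, 7 for each row, row after row: the shift along the tool's x, y, z normalised to -1 to 1, where 1 is 0.5 m, then the turn, a rotation vector about the tool's x, y, z normalised to -1 to 1, where 1 is 180 degrees, then the opening, from 0 (shut) to 1 (fully open). In form: [tx, ty, tz, ax, ay, az, fingers, tx, ty, tz, ax, ay, az, fingers, ...]. A call has exactly 10 rows; each row is the pose to reach, as a shift and turn from the pose commanded when the call began, along the tool's axes at that moment, turning the shorter way round; what a row does not reach only later rows make up. A row lasts 1/12 s, in which the tool goes at most 41.7 mm and 7.16 degrees, less where a joint would pass 70% of its speed; a pose out of reach is approached as far as the arm can. A call with a number of a shift or a turn outside -1 to 1 is refused whole. A call with a gripper value outside its range is refused whole. The fingers move at their own pace and stop on an object; the grip force is fixed at half the most. Time passes only in rows, so rows that repeat a pose let the fingers close, or fill a call up. It gives the time, the measured TCP pose, the force, the opening and the grip force at its end, in the units of the state.
- bot.get_obs(): the state, without advancing time (a new reading comes with each control period).
- bot.camera(name): name is "scene" or "top" or "wrist"; returns a dict with "pixels" (384x512x3 uint8, red, green, blue), "mtx" (3x3 intrinsics, pixels), "k1" (the pictures are not rectified: a ray, as slopes to the right and down, at radius r is drawn at 1 + k1 r^2 times it, then the intrinsics apply), "cam_to_world" (4x4, takes a point from camera to world coordinates); the wrist camera has in their place "hand_eye" (4x4, takes a point from camera to tool coordinates, whose origin is the TCP and whose axes are the flange's). Camera axes: x right, y up, looking along -z (the intrinsics and any distortion apply to the point x, -y, -z); pixel columns grow to the right and rows downward; lengths in m; the calibration is good to about 2 mm. A picture is of the moment at which its call begins: read the wrist's pose just before it. There is no depth.
- bot.job_done(): hands the job in; it is judged then, once.
The state is a dict: "clock": time; "joint_pos": joint angles; "joint_vel": joint speeds; "tau": joint torques, N m; "eef_pos": TCP position; "tool_rot": TCP orientation; "ft_force": force on the tool from outside, world axes, zero at the start; "ft_torque": the same for the moment, N m; "grip_width": finger opening in m; "grasp_force": force on a finger pad.
Only numpy, scipy, OpenCV 4.12 (cv2) and the standard library are available. Lean on these libraries where they do the work, as an engineer would, in place of code of your own. Each camera call takes 0.05 s, during which the arm holds its last target. There are 200 camera calls.

TASK

Start the bench camera by pressing the round steel button on the trigger box all the way down and letting it go. Then show it what is to be soldered: point straight down at the middle of the ring-shaped coil on the circuit board, fingertips 1 to 3 cm above it, and stay there for two seconds, then do the same over the taller of the two capacitors, and finally take the hand away from over the board. Touch none of the parts on the board, as they stand there loose, do not come down close over any of the others on the way, and leave everything else on the bench where it is.

Things in the scene. Friction and masses are not known exactly. Their poses are not given: they have to be found in the camera images.
- trigger (a joint): Travel of the camera trigger's push button in m: 0 = up, 0.006 = fully down. A spring returns it; fully down takes about 5 N.
- trigger_top (a point): Centre of the top face of the trigger button: a round plain-steel cap 36 mm across in a black collar, on a grey box 80 x 75 x 34 mm that is fixed to the bench, to the left or the right of the circuit board. Button pressed straight down.
- board_center (a point): Centre of the upper face of the green circuit board (180 x 240 mm along its x and y), which is fixed in a low holder, upper face 20 mm above the bench. Five parts stand loose on it, upright, their centres at least 60 mm apart; the tallest ends 70 mm above the bench. All else on the board is at most 5 mm high.
- coil_top (a point): Middle of the ring-shaped coil, level with its upper face. Coil: copper wire wound on a ring that lies flat, 48 mm outside, 12 mm hole, 18 mm high, 50 g, loose on the board.
- cap_tall_top (a point): Centre of the top of the taller capacitor: upright black cylinder with an aluminium top, 26 mm diameter, 50 mm high, 35 g, loose on the board.
- cap_short_top (a point): Centre of the top of the shorter capacitor: like the other but 30 mm diameter and 28 mm high, loose on the board.
- heatsink_top (a point): Centre of the top of the heat sink: dark finned block 40 x 26 x 34 mm high, loose on the board.
- transformer_top (a point): Centre of the top of the transformer: dark core block with a pale winding, 40 x 34 x 30 mm high, loose on the board.
- coil: The same coil; origin at the centre of its underside, z up.
- cap_tall: The same taller capacitor; origin at the centre of its underside, z up.
- cap_short: The same shorter capacitor; origin at the centre of its underside, z up.
- heatsink: The same heat sink; origin at the centre of its underside, z up.
- transformer: The same transformer; origin at the centre of its underside, z up.
- meter: Handheld meter lying on the bench, black, 140 x 70 x 34 mm with a 10 mm high dial on top; origin at the centre of its underside. On the side of the board opposite to the trigger box.
- spool: Spool of solder wire standing on the bench beyond the board, 60 mm diameter, 50 mm high; origin at the centre of its underside.
- screwdriver: Screwdriver with a red handle, 180 mm long, lying on the bench at the far right; origin under its middle, x along it towards the tip.
- flux: Small bottle standing on the bench at the far left, 40 mm diameter, 85 mm high; origin at the centre of its underside.
Mind the look-alikes: they are no part of the job. Leave any brown, red or turquoise look-alike of the part that bears trigger alone.

How it is judged:
On the way, in this order (a step that is already met when the one before it is completed fails the run):
1. the trigger button is pressed (over 4 mm of its 6 mm) (value of joint trigger above 0.004 m), for 0.05 s.
2. the button has come up again (value of joint trigger below 0.002 m), for 0.1 s.
3. the fingertips point at the coil for 1.5 s (grasp point 20-70 mm above, 20 mm sideways) (horizontal distance between the grasp point and coil_top below 0.02 m and z of the grasp point in the frame of coil_top between 0.02 and 0.07 m), for 1.5 s.
4. the fingertips point at the taller capacitor for 1.5 s (same tolerances) (horizontal distance between the grasp point and cap_tall_top below 0.02 m and z of the grasp point in the frame of cap_tall_top between 0.02 and 0.07 m), for 1.5 s.
At the end, for the whole second after the job is handed in: The grasp point is over 130 mm sideways from the board's middle or over 200 mm above the bench; the button is up; the five parts stand upright, at rest, within 6 mm of where they were; meter, spool, screwdriver and bottle within 20 mm of where they were ((horizontal distance between the grasp point and board_center above 0.13 m or height (world z) of the grasp point above 0.2 m) and value of joint trigger below 0.002 m and distance of each of coil, cap_tall, cap_short, heatsink, transformer from where it was at the start of the episode below 0.006 m and angle between each of coil, cap_tall, cap_short, heatsink, transformer's own z axis and vertical below 0.2 rad and linear speed of each of coil, cap_tall, cap_short, heatsink, transformer below 0.02 m/s and distance of each of meter, spool, screwdriver, flux from where it was at the start of the episode below 0.02 m); the robot touches nothing.
It fails at once if the robot touches a part that stands on the board (contact force between any of coil, cap_tall, cap_short, heatsink, transformer and the fingers above 0.2 N or contact force between any of coil, cap_tall, cap_short, heatsink, transformer and the arm above 0.2 N).
It fails at once if a part on the board is shifted, lifted or tipped (distance of any of coil, cap_tall, cap_short, heatsink, transformer from where it was at the start of the episode above 0.006 m or angle between any of coil, cap_tall, cap_short, heatsink, transformer's own z axis and vertical above 0.2 rad).
It fails at once if the fingertips come close over the middle of a part that was not to be pointed at (within 12 mm sideways and about 30 mm above it) ((horizontal distance between the grasp point and cap_short_top below 0.012 m and z of the grasp point in the frame of cap_short_top between 0 and 0.05 m) or (horizontal distance between the grasp point and heatsink_top below 0.012 m and z of the grasp point in the frame of heatsink_top between 0 and 0.05 m) or (horizontal distance between the grasp point and transformer_top below 0.012 m and z of the grasp point in the frame of transformer_top between 0 and 0.05 m)).
It fails at once if the meter, spool, screwdriver or bottle is shifted or lifted by more than 20 mm (distance of any of meter, spool, screwdriver, flux from where it was at the start of the episode above 0.02 m).
It also fails if it takes over 54 s, if anything falls off the work surface, if the arm or the gripper's body presses on something with over 40 N, if the wrist force passes 120 N, or if a joint passes its speed limit or range.

## Working session

There is one attempt and no reset: what is moved stays moved. The work goes in short steps, Python scripts to look and compute and a shell command to move; the robot and the scene stay as the last step left them, time stands still between calls to the robot, and variables do not carry over. Pictures are saved under pics/ and viewed, at most 10 in all, crops included, and the job is handed in when it is done.

```bash
mkdir -p pics; cat > h.py <<'E'
import numpy as np, cv2
from workcell import bot
from scipy.spatial.transform import Rotation as R
def save(name,fn):
    o=bot.get_obs(); c=bot.camera(name); cv2.imwrite('pics/'+fn,cv2.cvtColor(c['pixels'],cv2.COLOR_RGB2BGR))
    T=c.get('cam_to_world')
    if T is None:
        W=np.eye(4); W[:3,:3]=R.from_quat(o['tool_rot']).as_matrix(); W[:3,3]=o['eef_pos']; T=W@np.array(c['hand_eye'])
    np.savez('pics/'+fn[:-4]+'.npz',K=c['mtx'],k1=c['k1'],T=T,px=c['pixels'])
def ray(fn,u,v):
    d=np.load('pics/'+fn+'.npz'); K=d['K']
    p=cv2.undistortPoints(np.array([[[u,v]]],float),K,np.array([float(d['k1']),0,0,0]))[0,0]
    T=d['T']; return T[:3,3],T[:3,:3]@np.array([p[0],-p[1],-1])
def at(fn,u,v,z):
    o,r=ray(fn,u,v); return o+r*(z-o[2])/r[2]
E
python3 - <<'E'
from h import *
save('scene','s0.png');save('top','t0.png')
o=bot.get_obs();print({k:np.round(v,3) for k,v in o.items()})
a=cv2.imread('pics/t0.png');cv2.imwrite('pics/t0b.png',cv2.resize(a,(800,600)))
d=np.load('pics/t0.npz');print(d['K'],d['k1'],d['T'])
E
```

```text
{'clock': np.float64(0.1), 'joint_pos': array([-1.255,  0.241,  0.004,  1.335,  0.   ,  1.571]), 'joint_vel': array([-0.002, -0.003,  0.002, -0.   , -0.001, -0.001]), 'tau': array([-1.0000e-03, -3.7314e+01,  2.5301e+01,  1.1000e-02, -0.0000e+00,
        0.0000e+00]), 'eef_pos': array([ 0.155, -0.475,  0.255]), 'tool_rot': array([ 0.988,  0.157, -0.   , -0.001]), 'ft_force': array([-0.547, -0.103,  0.556]), 'ft_torque': array([-0.039, -0.028, -0.004]), 'grasp_force': np.float64(0.0), 'grip_width': np.float64(0.085)}
[[493.52786209   0.         255.98253279]
 [  0.         493.52786209 192.5398927 ]
 [  0.           0.           1.        ]] 0.019054239799105744 [[-0.01120598  0.9784788  -0.20604287  0.19876138]
 [-0.99992267 -0.01207657 -0.0029681  -0.14346802]
 [-0.00539251  0.20599368  0.97853846  1.69892325]
 [ 0.          0.          0.          1.        ]]
```

View pics/t0b.png

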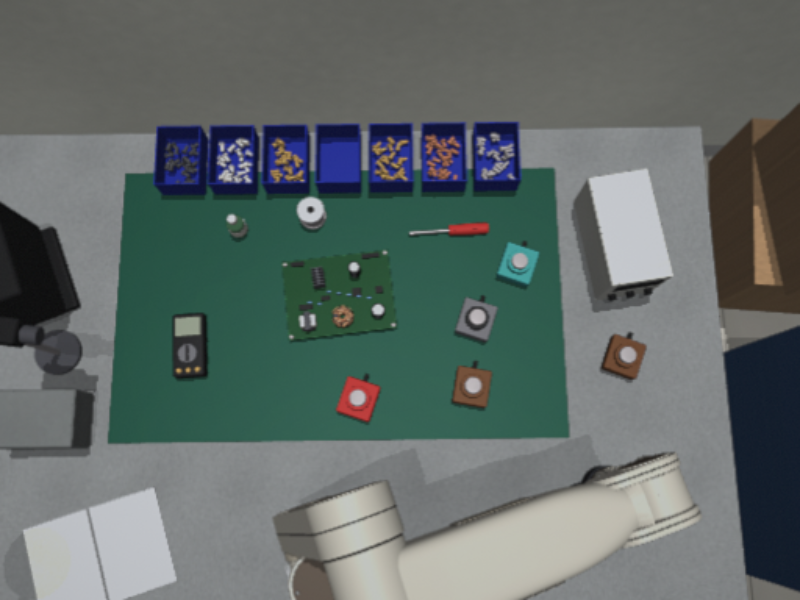

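View pics/s0.png

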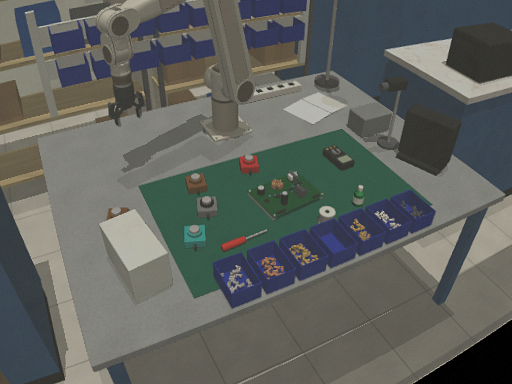

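The top view (800x600) shows the board around (340,295), with the coil at (343,316), cap-like parts at (354,268) and (378,311), the heat sink at (318,277) and the transformer at (307,321). There are five buttons: grey (477,318), turquoise (519,262), two brown (472,386) and (625,356), and red (358,398). The grey one fits, because its box is grey with a steel cap beside the board and the others are coloured look-alikes. I'll confirm it in one enlarged crop.

```bash
python3 - <<'E'
from h import *
a=cv2.imread('pics/t0.png')[150:225,170:330];b=cv2.imread('pics/s0.png')[160:225,185:335]
cv2.imwrite('pics/c0.png',np.vstack([cv2.resize(a,(640,300),interpolation=cv2.INTER_CUBIC),cv2.resize(b,(640,277),interpolation=cv2.INTER_CUBIC)]))
E
```

```text
(no output)
```

View pics/c0.png

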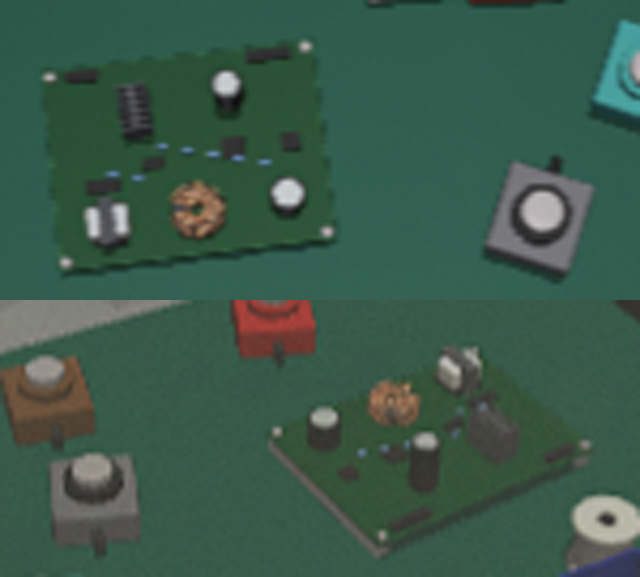

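The grey box has a plain steel cap in a black collar at crop (543,212), which confirms the trigger. The taller capacitor is the far one at (227,85) in the top crop and (425,440) in the scene crop. The shorter one is at (288,193).

```bash
python3 - <<'E'
from h import *
T=lambda u,v:(170+u/4-.4,150+v/4-.4)
S=lambda u,v:(185+u*150/640-.4,160+(v-300)*65/277-.4)
def tri(a,b):
    o1,r1=ray('t0',*T(*a));o2,r2=ray('s0',*S(*b))
    s=np.linalg.lstsq(np.c_[r1,-r2],o2-o1,rcond=None)[0];return (o1+s[0]*r1+o2+s[1]*r2)/2
print('button tri',tri((543,212),(97,468)),at('t0',*T(543,212),.05))
print('tall tri',tri((227,84),(426,439)),at('t0',*T(227,84),.07))
print('coil',at('t0',*T(198,209),.038))
print('short',at('t0',*T(288,192),.048))
print('heats',at('t0',*T(133,110),.054))
print('trafo',at('t0',*T(107,223),.05))
o=bot.get_obs();print(R.from_quat(o['tool_rot']).as_matrix().round(3))
E
```

```text
button tri [ 0.50862243 -0.30469791  0.05335754] [ 0.50896835 -0.3057784   0.05      ]
tall tri [ 0.61856522 -0.03948966  0.07120186] [ 0.61934715 -0.0384726   0.07      ]
coil [ 0.5174487  -0.01168947  0.038     ]
short [ 0.52934791 -0.08919778  0.048     ]
heats [0.60148301 0.04314264 0.054     ]
trafo [0.50399381 0.06459622 0.05      ]
[[ 0.951  0.311 -0.001]
 [ 0.311 -0.951  0.002]
 [ 0.    -0.002 -1.   ]]
```

```bash
python3 -m pendant '[0.78,-0.10,0.1,0,0,0,0,0.78,-0.10,0.1,0,0,0,0,0.78,-0.10,0.1,0,0,0,0,0.78,-0.10,0.1,0,0,0,0,0.78,-0.10,0.1,0,0,0,0,0.78,-0.10,0.1,0,0,0,0,0.78,-0.10,0.1,0,0,0,0,0.78,-0.10,0.1,0,0,0,0,0.78,-0.10,0.1,0,0,0,0,0.78,-0.10,0.1,0,0,0,0]'; python3 - <<'E'
from h import *
save('wrist','w0.png')
o=bot.get_obs();print(o['clock'],o['eef_pos'],o['grip_width'],R.from_quat(o['tool_rot']).as_matrix().round(3))
E
```

```text
clock: 0.93
eef_pos: [0.5138, -0.3037, 0.2047]
tool_rot: [0.987, 0.159, 0.0, -0.001]
ft_force: [0.5, -0.4, -0.2]
grip_width: -0.0001
grasp_force: 0.0
0.9833 [ 0.51576682 -0.30254999  0.20406409] 0.00016148664789060644 [[ 0.949  0.317  0.001]
 [ 0.317 -0.949  0.003]
 [ 0.002 -0.002 -1.   ]]
```

View pics/w0.png

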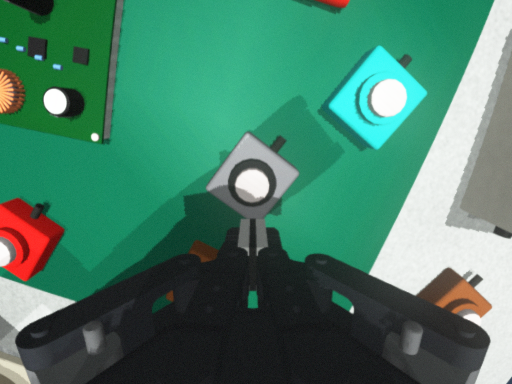

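The wrist view shows the grey trigger's steel cap at (253,186), ahead of the closed fingertips, and part of the board at upper left with the short capacitor at (60,101).

```bash
python3 - <<'E'
from h import *
d=np.load('pics/w0.npz');px=d['px']
g=cv2.inRange(px,(200,200,200),(255,255,255));n,l,s,c=cv2.connectedComponentsWithStats(g)
for p in [(186,253),(101,58)]:
    i=l[p];print(c[i],s[i]);
    for z in(.048,.053):print(z,at('w0',*c[i],z))
o=bot.get_obs();W=R.from_quat(o['tool_rot']).as_matrix()
print(o['eef_pos'],(W.T@(at('w0',*c[l[186,253]],.05)-o['eef_pos'])))
E
```

```text
[253.16411043 182.71932515] [236 170  33  28 652]
0.048 [ 0.51118271 -0.30544893  0.048     ]
0.053 [ 0.51235793 -0.30505151  0.053     ]
[ 54.6369863  100.96575342] [ 44  89  22  25 438]
0.048 [ 0.52924516 -0.08706404  0.048     ]
0.053 [ 0.53009342 -0.09061982  0.053     ]
[ 0.51576682 -0.30254999  0.20406409] [-0.00504711  0.00162926  0.1540521 ]
```

```bash
python3 -m pendant '[0,0,0.06,0,0,0,0,0,0,0.12,0,0,0,0,0,0,0.18,0,0,0,0,0,0,0.2,0,0,0,0,0,0,0.22,0,0,0,0,0,0,0.22,0,0,0,0,0,0,0.22,0,0,0,0,0,0,0.22,0,0,0,0,0,0,0.22,0,0,0,0,0,0,0.22,0,0,0,0]'
```

```text
clock: 1.82
eef_pos: [0.5113, -0.3073, 0.098]
tool_rot: [0.988, 0.157, 0.001, 0.001]
ft_force: [-0.7, -0.5, 0.1]
grip_width: 0.0
grasp_force: 0.0
```

```bash
python3 -m pendant '[0,0,0.006,0,0,0,0,0,0,0.012,0,0,0,0,0,0,0.018,0,0,0,0,0,0,0.024,0,0,0,0,0,0,0.03,0,0,0,0,0,0,0.034,0,0,0,0,0,0,0.038,0,0,0,0,0,0,0.04,0,0,0,0,0,0,0.04,0,0,0,0,0,0,0.04,0,0,0,0]'
```

```text
clock: 2.65
eef_pos: [0.5103, -0.3065, 0.0766]
tool_rot: [0.988, 0.157, -0.0, -0.0]
ft_force: [-1.6, 1.4, 3.1]
grip_width: 0.0002
grasp_force: 2.0
```

Contact: about 3 N. I'll go slowly a few mm further.

```bash
python3 -m pendant '[0,0,0.002,0,0,0,0,0,0,0.004,0,0,0,0,0,0,0.006,0,0,0,0,0,0,0.008,0,0,0,0,0,0,0.009,0,0,0,0,0,0,0.009,0,0,0,0,0,0,0.009,0,0,0,0,0,0,0.009,0,0,0,0,0,0,0.009,0,0,0,0,0,0,0.009,0,0,0,0]'
```

```text
clock: 3.48
eef_pos: [0.5104, -0.3066, 0.0748]
tool_rot: [0.988, 0.157, 0.001, 0.0]
ft_force: [-6.5, 4.5, 19.2]
grip_width: 0.0001
grasp_force: 9.7
```

```bash
python3 - <<'E'
from h import *
save('wrist','w1.png');save('scene','s1.png')
a=cv2.imread('pics/w1.png');b=cv2.imread('pics/s1.png')[130:230,160:260]
cv2.imwrite('pics/c1.png',np.hstack([cv2.resize(a,(400,400)),cv2.resize(b,(400,400),interpolation=cv2.INTER_CUBIC)]))
E
```

```text
(no output)
```

View pics/c1.png

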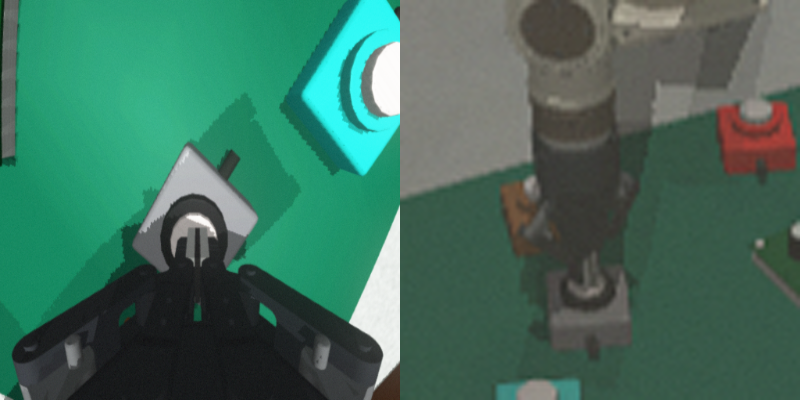

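The fingertips sit on the middle of the cap, at (195,235) in the left half of the picture, and the cap has sunk into its collar. Release straight up.

```bash
python3 -m pendant '[0,0,-0.01,0,0,0,0,0,0,-0.03,0,0,0,0,0,0,-0.08,0,0,0,0,0,0,-0.14,0,0,0,0,0,0,-0.2,0,0,0,0,0,0,-0.25,0,0,0,0,0,0,-0.25,0,0,0,0,0,0,-0.25,0,0,0,0,0,0,-0.25,0,0,0,0,0,0,-0.25,0,0,0,0]' && python3 -m pendant '[0.196,-0.555,0,0,0,0,0,0.196,-0.555,0,0,0,0,0,0.196,-0.555,0,0,0,0,0,0.196,-0.555,0,0,0,0,0,0.196,-0.555,0,0,0,0,0,0.196,-0.555,0,0,0,0,0,0.196,-0.555,0,0,0,0,0,0.196,-0.555,0,0,0,0,0,0.196,-0.555,0,0,0,0,0,0.196,-0.555,0,0,0,0,0]'
python3 - <<'E'
from h import *
save('wrist','w2.png');save('wrist','w3.png')
o=bot.get_obs();print(o['clock'],o['eef_pos'],o['joint_pos'].round(2))
E
```

```text
clock: 4.42
eef_pos: [0.5098, -0.3062, 0.1951]
tool_rot: [0.988, 0.157, -0.001, -0.001]
ft_force: [-0.2, 0.5, 0.1]
grip_width: 0.0002
grasp_force: 0.0
clock: 5.25
eef_pos: [0.5169, -0.0124, 0.1957]
tool_rot: [0.987, 0.158, -0.001, 0.0]
ft_force: [-1.0, -0.8, -0.4]
grip_width: 0.0001
grasp_force: 0.0
5.35 [ 0.51716838 -0.01366255  0.19610825] [-0.03  0.31 -0.06  1.2  -0.    2.8 ]
```

View pics/w3.png

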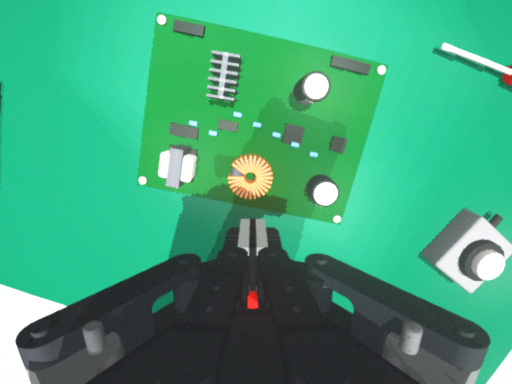

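The wrist view shows the coil at (250,177), the tall capacitor's top at (315,87), the short one's at (325,193), and the button up again at (486,263).

```bash
python3 - <<'E'
from h import *
o=bot.get_obs();W=R.from_quat(o['tool_rot']).as_matrix()
for n,u,v,z in[('coil',250.5,177,.038),('tall',316,87,.07),('short',325,193,.048),('heat',223,75,.054)]:
    p=at('w3',u,v,z);print(n,p,W.T@(p-o['eef_pos'])/.5)
E
```

```text
coil [ 0.5188912  -0.01071294  0.038     ] [ 0.00554383 -0.00453125  0.31620924]
tall [ 0.61940055 -0.03790122  0.07      ] [0.17984796 0.10927235 0.25195863]
short [ 0.52885686 -0.0886577   0.048     ] [-0.02367732  0.14989112  0.29624285]
heat [0.60529457 0.043475   0.054     ] [ 0.20333001 -0.05423444  0.28393354]
```

```bash
python3 -m pendant '[0.004,-0.003,0.05,0,0,0,0,0.004,-0.003,0.1,0,0,0,0,0.004,-0.003,0.15,0,0,0,0,0.004,-0.003,0.18,0,0,0,0,0.004,-0.003,0.2,0,0,0,0,0.004,-0.003,0.21,0,0,0,0,0.004,-0.003,0.22,0,0,0,0,0.004,-0.003,0.22,0,0,0,0,0.004,-0.003,0.22,0,0,0,0,0.004,-0.003,0.22,0,0,0,0]'
for i in 1 2 3; do python3 -m pendant '[0,0,0,0,0,0,0,0,0,0,0,0,0,0,0,0,0,0,0,0,0,0,0,0,0,0,0,0,0,0,0,0,0,0,0,0,0,0,0,0,0,0,0,0,0,0,0,0,0,0,0,0,0,0,0,0,0,0,0,0,0,0,0,0,0,0,0,0,0,0]'; done
```

```text
clock: 6.18
eef_pos: [0.5197, -0.0105, 0.0878]
tool_rot: [0.988, 0.157, 0.001, 0.0]
ft_force: [0.0, 0.3, 0.7]
grip_width: -0.0002
grasp_force: 0.0
clock: 7.02
eef_pos: [0.5189, -0.0104, 0.0868]
tool_rot: [0.988, 0.157, -0.0, -0.0]
ft_force: [-0.3, 0.2, 0.5]
grip_width: -0.0002
grasp_force: 0.0
clock: 7.85
eef_pos: [0.5189, -0.0104, 0.0868]
tool_rot: [0.988, 0.157, 0.0, -0.0]
ft_force: [-0.3, -0.0, 0.6]
grip_width: -0.0002
grasp_force: 0.0
clock: 8.68
eef_pos: [0.5189, -0.0104, 0.0868]
tool_rot: [0.988, 0.157, -0.0, 0.0]
ft_force: [-0.3, 0.0, -0.3]
grip_width: -0.0005
grasp_force: 0.0
```

```bash
python3 -m pendant '[0,0,-0.06,0,0,0,0,0,0,-0.12,0,0,0,0,0,0,-0.18,0,0,0,0,0.02,0.015,-0.2,0,0,0,0,0.07,0.05,-0.2,0,0,0,0,0.12,0.08,-0.2,0,0,0,0,0.15,0.1,-0.2,0,0,0,0,0.174,0.115,-0.2,0,0,0,0,0.174,0.115,-0.2,0,0,0,0,0.174,0.115,-0.2,0,0,0,0]' && python3 -m pendant '[0,0,0.03,0,0,0,0,0,0,0.06,0,0,0,0,0,0,0.09,0,0,0,0,0,0,0.11,0,0,0,0,0,0,0.125,0,0,0,0,0,0,0.135,0,0,0,0,0,0,0.138,0,0,0,0,0,0,0.138,0,0,0,0,0,0,0.138,0,0,0,0,0,0,0.138,0,0,0,0]'
for i in 1 2 3; do python3 -m pendant '[0,0,0,0,0,0,0,0,0,0,0,0,0,0,0,0,0,0,0,0,0,0,0,0,0,0,0,0,0,0,0,0,0,0,0,0,0,0,0,0,0,0,0,0,0,0,0,0,0,0,0,0,0,0,0,0,0,0,0,0,0,0,0,0,0,0,0,0,0,0]'|head -3; done
```

```text
clock: 9.52
eef_pos: [0.6194, -0.0381, 0.1861]
tool_rot: [0.988, 0.157, -0.001, -0.0]
ft_force: [-0.5, 0.4, 0.6]
grip_width: -0.0002
grasp_force: 0.0
clock: 10.35
eef_pos: [0.62, -0.038, 0.1187]
tool_rot: [0.988, 0.157, 0.001, 0.0]
ft_force: [0.2, 0.5, 1.1]
grip_width: -0.0002
grasp_force: 0.0
clock: 11.18
eef_pos: [0.6194, -0.038, 0.1178]
tool_rot: [0.988, 0.157, -0.0, -0.0]
clock: 12.02
eef_pos: [0.6194, -0.038, 0.1178]
tool_rot: [0.988, 0.157, 0.0, 0.0]
clock: 12.85
eef_pos: [0.6195, -0.038, 0.1178]
tool_rot: [0.988, 0.157, 0.0, 0.0]
```

```bash
python3 -m pendant '[0,0,-0.07,0,0,0,0,0,0,-0.14,0,0,0,0,0,0,-0.21,0,0,0,0,0,0,-0.28,0,0,0,0,0,0,-0.28,0,0,0,0,0,0,-0.28,0,0,0,0,0,0,-0.28,0,0,0,0,0,0,-0.28,0,0,0,0,0,0,-0.28,0,0,0,0,0,0,-0.28,0,0,0,0]' && python3 -m pendant '[-0.06,0.02,0,0,0,0,0,-0.13,0.04,0,0,0,0,0,-0.2,0.065,0,0,0,0,0,-0.27,0.09,0,0,0,0,0,-0.34,0.11,0,0,0,0,0,-0.4,0.13,0,0,0,0,0,-0.46,0.15,0,0,0,0,0,-0.5,0.165,0,0,0,0,0,-0.52,0.17,0,0,0,0,0,-0.52,0.17,0,0,0,0,0]'
python3 -m pendant '[0,0,0,0,0,0,0,0,0,0,0,0,0,0,0,0,0,0,0,0,0,0,0,0,0,0,0,0,0,0,0,0,0,0,0,0,0,0,0,0,0,0,0,0,0,0,0,0,0,0,0,0,0,0,0,0,0,0,0,0,0,0,0,0,0,0,0,0,0,0]'
python3 - <<'E'
from h import *
save('scene','s2.png')
cv2.imwrite('pics/c2.png',cv2.resize(cv2.imread('pics/s2.png')[130:250,160:400],(800,400)))
E
```

```text
clock: 13.68
eef_pos: [0.6188, -0.0379, 0.2562]
tool_rot: [0.988, 0.157, -0.001, -0.0]
ft_force: [-0.2, 0.5, -0.0]
grip_width: 0.0003
grasp_force: 0.0
clock: 14.52
eef_pos: [0.3971, -0.2003, 0.2576]
tool_rot: [0.988, 0.156, -0.0, -0.0]
ft_force: [0.2, 0.3, 0.6]
grip_width: -0.0
grasp_force: 0.0
clock: 15.35
eef_pos: [0.3987, -0.1996, 0.2578]
tool_rot: [0.988, 0.157, 0.0, 0.0]
ft_force: [-0.6, 0.1, -0.5]
grip_width: -0.0001
grasp_force: 0.0
```

View pics/c2.png

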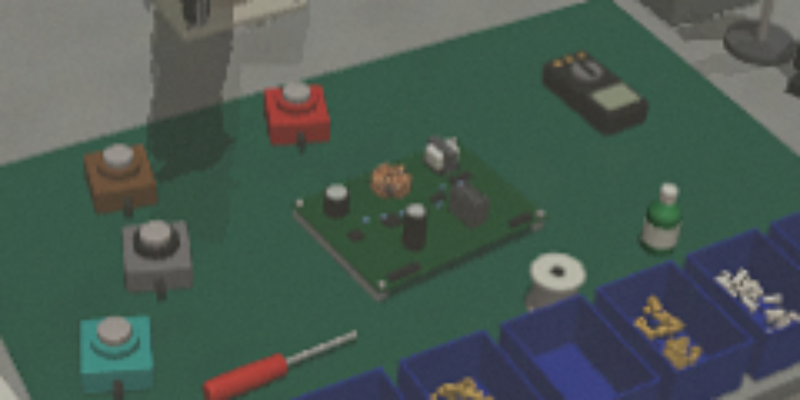

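All five parts are still standing on the board around (415,205), the button is up at (155,235), and the hand is clear.

```bash
python3 -c "
from workcell import bot
print(bot.job_done())"
```

```text
the job is handed in; nothing more can be done
None
```

I handed the job in at about 15 s of the 54 s: I pressed and released the trigger, pointed at the coil and then the taller capacitor for over 2 s each, and moved the hand clear; the last picture shows nothing disturbed, though no verdict came back.

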